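Tip the V-block onto its base and seat it against the stop rail

ROBOT

A 6-joint arm with a two-finger parallel gripper is mounted at the origin on a cart in front of the work surface, level with it; the furniture and walls round the work are solid. World frame = base frame: x ahead of the robot, y to its left, z up, the work surface at z = 0. Lengths are in m, angles in rad, forces in N, time in s.
With the tool pointing down it reaches from about 0.3 to 0.775 m from the base axis. Payload 14.6 kg.
Tool frame: the origin (TCP) lies at the very end of the fingers, on their centre line; the grasp point (between the pads) lies 19 mm behind it; z points along the fingers, y is the line along which they close (so a half turn about z gives the same grasp; the last joint's range is limited). The gripper opens to 94 mm and grips with 3 to 60 N. Pads are 16 mm wide; open, the fingers measure 119 mm over their backs; the gripper's body (75 mm by 177 mm) begins 78 mm behind the grasp point.
Start: joints at [-1.245, 0.3, 1.521, -0, 1.321, -0.067], TCP at [0.211, -0.508, 0.205] pointing down, gripper open.
Joint ranges: [-3.03, 3.03], [-0.79, 2.21], [0.23, 2.52], [-1.04, 4.18], [0, 3.07], [-2.55, 2.55]. Speed limits (rad/s): [2.22, 2.22, 2.57, 3.14, 3.14, 3.14].

INTERFACE

Orientations are given as [roll, pitch, yaw] about the fixed x, y, z axes, in that order (R = Rz(yaw) Ry(pitch) Rx(roll)).
In Python, from station import ctrl gives the robot as it stands.
- The arm moves only by the tool move_arm, never from a script. Its argument "targets" is a list of rows, each a list of 6 numbers: the shift along the tool's x, y, z in units of 1000 mm (1.0 is 1000 mm), then the turn, a rotation vector about the tool's x, y, z in units of 30 degrees (1.0 is 30 degrees). In form: [[tx, ty, tz, ax, ay, az], ...]. A call has exactly 5 rows; each row is the pose to reach, as a shift and turn from the pose commanded when the call began, along the tool's axes at that moment; what a row does not reach only later rows make up. A row lasts 1/12 s, in which the tool goes at most 41.7 mm and 7.16 degrees, less where a joint would pass 70% of its speed; a pose out of reach is approached as far as the arm can. A call with a number of a shift or a turn outside -1 to 1 is refused whole. A call with a gripper value outside its range is refused whole. "fingers" is the opening, from -1 (shut) to 1 (fully open), set as the call begins (left out, the last holds). The fingers move at their own pace and stop on an object; "grip_force" is the grip in N (left out, the last holds). Time passes only in rows, so rows that repeat a pose let the fingers close, or fill a call up. It gives the time, the measured TCP pose, the force and the opening at its end, in the units of the state.
- ctrl.get_obs(): the state, without advancing time (a new reading comes with each control period).
- ctrl.camera(name): name is "scene" or "top"; returns the picture (420x560x3 uint8, red, green, blue); there is no depth.
- ctrl.camera_info(name): a dict with "fx", "fy", "cx", "cy" (pixels), "rvec" (rotation vector, rad) and "tvec" (3), from world to camera coordinates, as OpenCV has them. Camera axes: x right, y down, z forward; pixel columns grow to the right and rows downward; lengths in m; the calibration is good to about 2 mm. A picture is of the moment at which its call begins. camera_info takes no time and is no camera call.
- ctrl.hand_in(): hands the job in, once; it reports no verdict.
The state is a dict: "time_s": time; "qpos": joint angles; "joint_vel": joint speeds; "tau": joint torques, N m; "ee_pos": TCP position; "eef_rot": TCP orientation; "force": force on the tool from outside, world axes, zero at the start; "moment": the same for the moment, N m; "grip_width": finger opening in m.
Only numpy, scipy, OpenCV 4.12 (cv2) and the standard library are available. Lean on these libraries where they do the work, as an engineer would, in place of code of your own. Each camera call takes 0.05 s, during which the arm holds its last target. There are 200 camera calls.

TASK

The aluminium V-block stands on its end on the dark measuring plate. Push it over so that it lies on its flat base with the V-groove facing up, then push it along the plate until its far end sits flush and square against the steel stop rail, somewhere along the rail's middle two thirds. Only push it, never lift it off the plate, and leave the other loose things where they are.

Things in the scene. Friction and masses are not known exactly. Their poses are not given: they have to be found in the camera images.
- vblock: Loose aluminium V-block, 80 mm long, 50 mm wide, 36 mm thick, 0.4 kg. Origin: centre of the end it stands on at the start. z: along its length, up at the start; -x: out of the groove face, turned roughly to the robot at the start; +x: out of the flat base; both faces 18 mm from the axis. Groove full length, 31 mm wide, 15 mm deep, with a 9 mm flat land on either side.
- vblock_center (a point): Centre of the V-block: 40 mm above the plate when it stands, 18 mm when it lies. Pushed a few N high on the groove face, it tips over its lower edge and past about 25 degrees falls by itself, away from the push; its +x then points down and its old top end to the rail.
- vblock_top (a point): Centre of the V-block's end that is on top at the start, 80 mm from its origin; once it has been tipped over, the far end that goes against the rail.
- plate: Fixed dark measuring plate, 230 mm (own x) by 200 mm (own y), its top 15 mm above the bench. Origin: centre of its underside, on the bench. Own x points away from the robot (give or take some yaw), to the stop rail; y to the left; z up.
- plate_middle (a point): Centre of the plate's top surface (axes as the plate's).
- rail_face (a point): Middle of the near face of the stop rail, half-way up it: 94 mm along the plate's x from its centre, 6 mm above the plate's top (axes as the plate's). The rail is a fixed steel bar along the plate's y, 180 mm long, 14 mm thick, 12 mm high.
- plug_gauge: Loose bystander: plug gauge with six-sided handle, 18x98x16 mm, lying; origin under its centre.
- setting_master: Loose bystander: stepped steel cylinder, 30 mm across, 43 mm high; origin under its centre.
- ring_gauge: Loose bystander: steel ring, 46 mm across, 14 mm high; origin under its centre.
- oil_bottle: Loose bystander: small yellow bottle with red spout, 36 mm across, 98 mm high; origin under its centre.
- sample_dish: Loose bystander: round glass dish with small caps, 64 mm across, 15 mm high; origin under its centre.
There are look-alikes about, which are no part of the job. Leave any pink look-alike of the vblock alone.

How it is judged:
On the way, in this order (a step that is already met when the one before it is completed fails the run):
1. the V-block lies on its base on the plate, groove up (angle between vblock's own x axis and vertical above 3.04 rad and z of vblock_center in the frame of plate_middle between 0.014 and 0.022 m), for 0.2 s.
2. its far end is flush and square against the stop rail (x of vblock_top in the frame of rail_face above -0.004 m and angle between the z axis of vblock and the x axis of plate, either way round below 0.07 rad and y of vblock_top in the frame of rail_face between -0.06 and 0.06 m), for 0.2 s.
At the end, for the whole second after the job is handed in: The V-block is at rest flat on its base on the plate, groove up (within 0.1 rad); the centre of its far end is within 4 mm of the rail's face, its length is within 0.07 rad of square to the rail, and that end's centre is within 60 mm of the rail's middle (all of step 1 and all of step 2 and linear speed of vblock below 0.01 m/s and angular speed of vblock below 0.1 rad/s); the robot touches nothing.
It fails at once if the V-block is lifted off the plate (z of vblock_center in the frame of plate_middle above 0.054 m or (angle between vblock's own x axis and vertical above 2.97 rad and z of vblock_center in the frame of plate_middle above 0.034 m)).
It fails at once if the V-block falls off the plate (z of vblock_center in the frame of plate_middle below 0.01 m).
It fails at once if another loose thing is moved by more than 15 mm (distance of any of plug_gauge, setting_master, ring_gauge, oil_bottle, sample_dish from where it was at the start of the episode above 0.015 m).
It also fails if it takes over 38 s, if anything falls off the work surface, if the arm or the gripper's body presses on something with over 40 N, if the wrist force passes 120 N, or if a joint passes its speed limit or range.

## Working session

There is one attempt and no reset: what is moved stays moved. The work goes in short steps, Python scripts to look and compute and a tool call to move; the robot and the scene stay as the last step left them, time stands still between calls to the robot, and variables do not carry over. Pictures are saved under pics/ and viewed, on a budget of 10 in all, crops included, one or two more only if the job needs it, and the job is handed in when it is done.

Besides the shell and the picture viewer there is one more tool, called after "Request:" as name([rows], argument=value, ...), one row to a line, values as JSON. move_arm: Moves the arm, as the interface text tells. Shifts and turns lie within -1 to 1; 1 stands for 1000 mm of shift or 30 degrees of turn. Its arguments: {"type":"object","properties":{"targets":{"type":"array"},"fingers":{"type":"number"},"grip_force":{"type":"number"}},"required":["targets"]}

```bash
mkdir -p pics; python3 - <<'E'
from station import ctrl
import cv2
for n in("scene","top"):
    cv2.imwrite(f"pics/{n}0.png",ctrl.camera(n)[:,:,::-1]); print(ctrl.camera_info(n))
print(ctrl.get_obs())
E
```

```text
{'fx': 510.48240046572573, 'fy': 510.48240046572573, 'cx': 277.3084993346793, 'cy': 208.65501070109164, 'rvec': array([ 0.60522073, -2.57693302,  1.25741584]), 'tvec': array([0.41534455, 0.2474822 , 1.35505282])}
{'fx': 498.19347049715486, 'fy': 498.19347049715486, 'cx': 273.5203063535014, 'cy': 216.64595417761362, 'rvec': array([ 2.15243363, -2.19088506,  0.10278548]), 'tvec': array([-0.05481117,  0.51609204,  1.2300373 ])}
{'time_s': 0.1, 'qpos': array([-1.24461223e+00,  3.00417411e-01,  1.52152356e+00, -5.24224853e-07,
        1.32070505e+00, -6.65935834e-02]), 'joint_vel': array([-0.00049089, -0.00098502, -0.00023539, -0.00060045, -0.00024823,
       -0.00260808]), 'tau': array([ 6.58025729e-04, -5.32650483e+01, -3.53287375e+01,  7.09647057e-02,
        2.34569359e-02, -6.39687300e-05]), 'ee_pos': array([ 0.21043934, -0.50788967,  0.20494012]), 'eef_rot': array([-3.14054159e+00, -6.95889337e-05,  3.92777770e-01]), 'force': array([-0.36863747,  0.43955434, -0.00326735]), 'moment': array([ 0.02253422, -0.02379251,  0.01298911]), 'grip_width': 0.09397242218096939}
```

View pics/scene0.png

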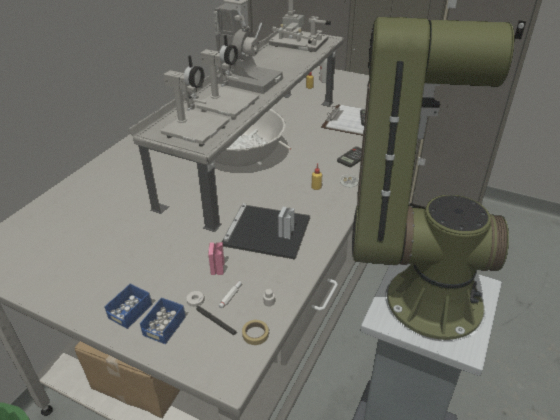

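View pics/top0.png

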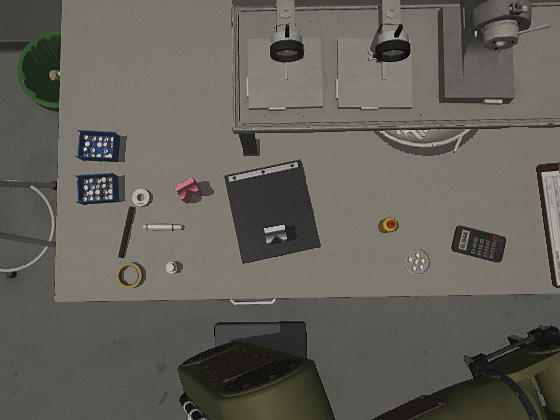

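The scene view shows the silver V-block at about (287,222) on the dark plate. The top view shows it at (278,234), with the rail at the plate's upper edge, (231,178)–(298,163). The pink look-alike is off the plate at (188,188) in the top view. The aluminium block on the plate fits the description. I'll confirm it in a crop.

```bash
python3 - <<'E'
import cv2,numpy as np
a=cv2.imread("pics/top0.png")[150:270,215:335]; b=cv2.imread("pics/scene0.png")[195:260,215:320]
a=cv2.resize(a,None,fx=5,fy=5,interpolation=2)[:, :]
b=cv2.resize(b,(200,124),interpolation=2)
cv2.imwrite("pics/c1.png",np.hstack([a,np.vstack([b,np.zeros((476,200,3),np.uint8)])]))
E
cat > h.py <<'E'
import cv2,numpy as np
from station import ctrl
def px2w(n,uv,z):
    i=ctrl.camera_info(n);R=cv2.Rodrigues(i['rvec'])[0];t=np.array(i['tvec'])
    uv=np.atleast_2d(uv).astype(float)
    d=np.c_[(uv[:,0]-i['cx'])/i['fx'],(uv[:,1]-i['cy'])/i['fy'],np.ones(len(uv))]@R
    c=-R.T@t
    return c+d*((z-c[2])/d[:,2])[:,None]
def w2px(n,p):
    i=ctrl.camera_info(n);K=np.array([[i['fx'],0,i['cx']],[0,i['fy'],i['cy']],[0,0,1]])
    return cv2.projectPoints(np.atleast_2d(p).astype(float),i['rvec'],i['tvec'],K,None)[0][:,0]
E
```

```text
(no output)
```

View pics/c1.png

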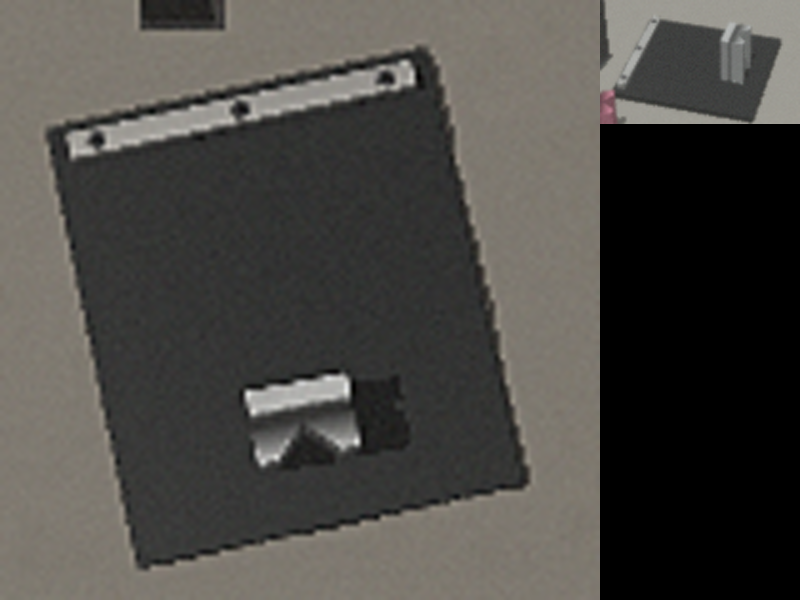

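The crop confirms it: the aluminium block has its V-notch facing the robot (bottom), with top-end corners near crop (243,390), (350,373), (360,445) and (258,467). Plate corners are at crop (50,128), (430,48), (527,485) and (140,568).

```bash
python3 - <<'E'
from h import *
o=lambda l:np.array(l)/5-0.4+[215,150]
i=ctrl.camera_info('top');R=cv2.Rodrigues(i['rvec'])[0];print("cam",-R.T@i['tvec'])
P=px2w('top',o([(50,128),(430,48),(527,485),(140,568)]),.015);print("plate",P.round(4),P.mean(0))
e=np.linalg.norm(np.roll(P,-1,0)-P,axis=1);print(e)
x=(P[0]+P[1]-P[2]-P[3]);y=P[0]+P[3]-P[1]-P[2];print("yaw",np.arctan2(x[1],x[0]),np.arctan2(-y[0],y[1]))
rf=px2w('top',o([(72,160),(416,84)]),.021);print("rail near edge",rf, np.arctan2(-(rf[0]-rf[1])[0],(rf[0]-rf[1])[1]))
for z in(.095,.015):
  B=px2w('top',o([(243,390),(350,373),(360,445),(258,467)]),z);print("blk",z,B.round(4),B.mean(0),np.linalg.norm(np.roll(B,-1,0)-B,axis=1))
for n,p in [("plug",(162,227)),("master",(172,267)),("bottle",(388,225)),("dish",(417,261))]: print(n,px2w('top',p,.02)[0].round(3))
# shelf edge/leg
print(w2px('top',[[.75,.1,0],[.7,-.05,.3]]))
E
```

```text
cam [ 0.39503626 -0.06437817  1.27363607]
plate [[ 0.6247  0.0594  0.015 ]
 [ 0.6628 -0.136   0.015 ]
 [ 0.438  -0.1798  0.015 ]
 [ 0.3997  0.0159  0.015 ]] [ 0.53130608 -0.06015155  0.015     ]
[0.19905465 0.22906346 0.1994636  0.22917159]
yaw 0.1916146301729878 0.19273120208719213
rail near edge [[ 0.60694899  0.04770852  0.021     ]
 [ 0.64300825 -0.12811816  0.021     ]] 0.2022793301384164
blk 0.095 [[ 0.4826 -0.039   0.095 ]
 [ 0.4898 -0.0899  0.095 ]
 [ 0.4555 -0.094   0.095 ]
 [ 0.446  -0.0456  0.095 ]] [ 0.46849281 -0.06712918  0.095     ] [0.05141076 0.03450264 0.04937351 0.03720588]
blk 0.015 [[ 0.4886 -0.0373  0.015 ]
 [ 0.4962 -0.0917  0.015 ]
 [ 0.4597 -0.096   0.015 ]
 [ 0.4495 -0.0443  0.015 ]] [ 0.47347868 -0.06731591  0.015     ] [0.05490027 0.0368445  0.05272474 0.03973123]
plug [0.494 0.218 0.02 ]
master [0.393 0.193 0.02 ]
bottle [ 0.489 -0.352  0.02 ]
dish [ 0.397 -0.421  0.02 ]
[[209.22743384 129.16932947]
 [264.65946146 111.77079881]]
```

Request:
move_arm([
  [0.348,-0.321,0.055,0,0,0.397],
  [0.348,-0.321,0.055,0,0,0.397],
  [0.348,-0.321,0.055,0,0,0.397],
  [0.348,-0.321,0.055,0,0,0.397],
  [0.348,-0.321,0.055,0,0,0.397],
], fingers=-0.4)

```text
time_s: 0.52
ee_pos: [0.2975, -0.3183, 0.181]
eef_rot: [-3.141, 0.0, 0.184]
force: [1.6, -0.4, 1.4]
grip_width: 0.064
```

```bash
cat > g.py <<'E'
import sys,numpy as np
from scipy.spatial.transform import Rotation as T
from station import ctrl
# usage: g.py px py z yaw  (px,py in plate-middle frame, z in world); prints row for move
C=np.array([.5313,-.0602]);Y=.193
px,py,z,yaw=map(float,sys.argv[1:])
o=ctrl.get_obs();R=T.from_euler('xyz',o['eef_rot'])
c,s=np.cos(Y),np.sin(Y);t=np.r_[C+[c*px-s*py,s*px+c*py],z]
d=R.inv().apply(t-o['ee_pos']);r=(R.inv()*T.from_euler('xyz',[np.pi,0,yaw])).as_rotvec(degrees=True)/30
w=o['ee_pos'][:2]-C
print('row',np.r_[d,r].round(4),'t',o['time_s'],'plate xy',[c*w[0]+s*w[1],-s*w[0]+c*w[1]],'pos',o['ee_pos'].round(4),'rot',o['eef_rot'].round(4),'F',o['force'].round(2),'w',o['grip_width'])
E
python3 g.py -.123 .005 .15 .185
```

```text
row [ 1.541e-01 -2.148e-01  3.100e-02 -5.000e-04  2.000e-04 -1.300e-03] t 0.5167 plate xy [np.float64(-0.2789687490900568), np.float64(-0.20850627172111535)] pos [ 0.2975 -0.3183  0.181 ] rot [-3.1413e+00  1.0000e-04  1.8430e-01] F [ 1.61 -0.37  1.43] w 0.06398174063075829
```

Request:
move_arm([
  [0.154,-0.215,0.031,0,0,0],
  [0.154,-0.215,0.031,0,0,0],
  [0.154,-0.215,0.031,0,0,0],
  [0.154,-0.215,0.031,0,0,0],
  [0.154,-0.215,0.031,0,0,0],
])

```text
time_s: 0.93
ee_pos: [0.3851, -0.1307, 0.157]
eef_rot: [3.141, -0.0, 0.185]
force: [1.1, -0.4, -0.2]
grip_width: 0.031
```

```bash
python3 g.py -.123 .005 .15 .185
```

```text
row [ 0.0336 -0.0465  0.007   0.0003 -0.0004 -0.0005] t 0.9333 plate xy [np.float64(-0.1570233277897503), np.float64(-0.04118856399085326)] pos [ 0.3851 -0.1307  0.157 ] rot [ 3.1415e+00 -2.0000e-04  1.8480e-01] F [ 1.09 -0.4  -0.22] w 0.030964871877425523
```

Request:
move_arm([
  [0.034,-0.047,0.007,0,0,0],
  [0.034,-0.047,0.007,0,0,0],
  [0.034,-0.047,0.04,0,0,0],
  [0.034,-0.047,0.07,0,0,0],
  [0.034,-0.047,0.07,0,0,0],
])

```text
time_s: 1.35
ee_pos: [0.4071, -0.0792, 0.0829]
eef_rot: [-3.138, 0.007, 0.186]
force: [-0.4, -1.1, -1.3]
grip_width: 0.0278
```

```bash
python3 - <<'E'
from h import *
cv2.imwrite("pics/a.png",np.hstack([cv2.resize(ctrl.camera(n)[r0:r1,c0:c1,::-1],(400,400),interpolation=2) for n,r0,r1,c0,c1 in(("top",150,270,215,335),("scene",150,270,220,340))]))
E
python3 g.py -.123 .005 .086 .185
```

```text
row [ 0.0005 -0.0014  0.0014 -0.0015  0.0031 -0.0004] t 1.45 plate xy [np.float64(-0.1235271023598264), np.float64(0.00364094171564161)] pos [ 0.4094 -0.0803  0.0874] rot [-3.1408e+00  1.6000e-03  1.8480e-01] F [ 0.83 -0.19  0.36] w 0.028111308519583444
```

View pics/a.png

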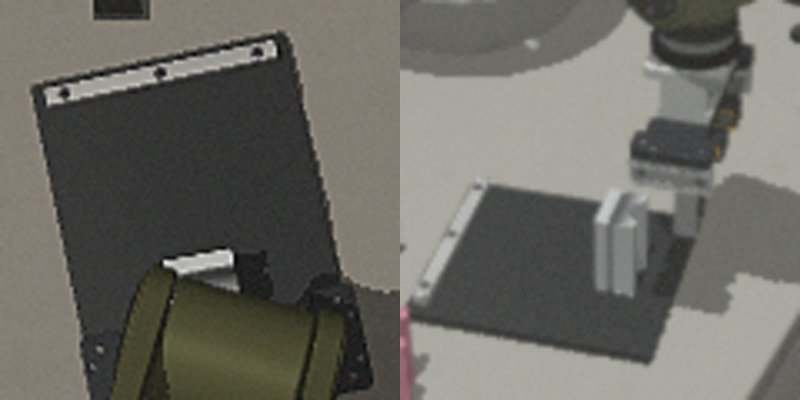

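The picture shows the fingers just short of the groove face and level with its upper part (scene half, fingers ~(688,215), block ~(622,240)). The block is untouched. Now I'll push slowly.

Request:
move_arm([
  [0.012,-0.001,0.001,0,0,0],
  [0.022,-0.001,0.001,0,0,0],
  [0.028,-0.001,0.001,0,0,0],
  [0.034,-0.001,0.001,0,0,0],
  [0.04,-0.001,0.001,0,0,0],
])

```text
time_s: 1.87
ee_pos: [0.4494, -0.072, 0.0868]
eef_rot: [3.141, -0.001, 0.185]
force: [-1.4, -0.3, 0.8]
grip_width: 0.0281
```

Request:
move_arm([
  [0.006,0,0,0,0,0],
  [0.012,0,0,0,0,0],
  [0.018,0,0,0,0,0],
  [0.024,0,0,0,0,0],
  [0.03,0,0,0,0,0],
])

```text
time_s: 2.28
ee_pos: [0.4788, -0.0663, 0.0861]
eef_rot: [-3.142, 0.0, 0.185]
force: [-0.3, -0.1, -0.4]
grip_width: 0.0281
```

```bash
python3 - <<'E'
from h import *
cv2.imwrite("pics/b.png",np.hstack([cv2.resize(ctrl.camera(n)[r0:r1,c0:c1,::-1],(400,400),interpolation=2) for n,r0,r1,c0,c1 in(("top",150,270,215,335),("scene",150,270,220,340))]))
E
python3 g.py -.123 .005 .086 .185
```

```text
row [-0.0704 -0.0004  0.     -0.0001 -0.0001  0.0005] t 2.3833 plate xy [np.float64(-0.0525617301915405), np.float64(0.004090990569455079)] pos [ 0.4789 -0.0663  0.086 ] rot [-3.1415e+00 -1.0000e-04  1.8520e-01] F [0.23 0.9  0.51] w 0.02843444562255993
```

View pics/b.png

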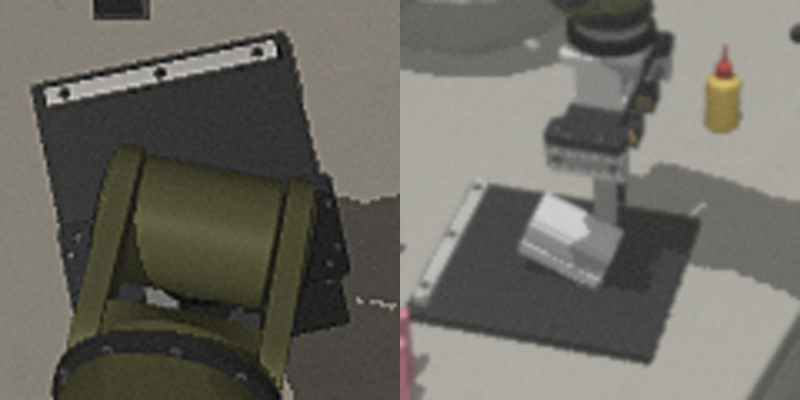

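The block is mid-fall, tilted well past balance towards the rail (scene half, ~(570,240)). I'll back off straight.

Request:
move_arm([
  [0,0,0,0,0,0],
  [-0.02,0,0,0,0,0],
  [-0.06,0,0,0,0,0],
  [-0.1,0,0,0,0,0],
  [-0.1,0,0,0,0,0],
])

```text
time_s: 2.8
ee_pos: [0.374, -0.0846, 0.085]
eef_rot: [-3.14, 0.004, 0.184]
force: [-0.7, 0.2, 0.0]
grip_width: 0.0285
```

```bash
python3 - <<'E'
from h import *
cv2.imwrite("pics/c.png",np.hstack([cv2.resize(ctrl.camera(n)[r0:r1,c0:c1,::-1],(400,400),interpolation=2) for n,r0,r1,c0,c1 in(("top",150,270,215,335),("scene",150,270,220,340))]))
E
python3 g.py -.145 .005 .03 .193
```

```text
row [ 0.0087 -0.0005  0.0566  0.001  -0.002  -0.0178] t 2.9 plate xy [np.float64(-0.15371923856724662), np.float64(0.004650516186717912)] pos [ 0.3795 -0.0851  0.0866] rot [ 3.1411e+00 -1.0000e-03  1.8370e-01] F [ 0.46 -0.77  0.07] w 0.028416904049897503
```

View pics/c.png

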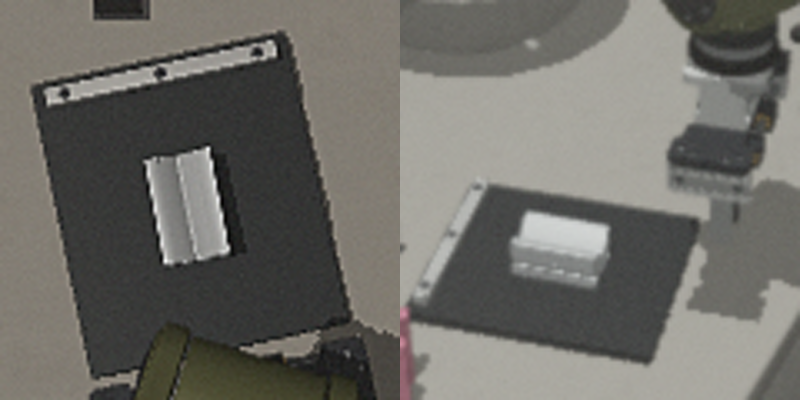

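The block lies groove up: top half corners are (144,158), (211,146), (230,254) and (163,264). It is nearly square to the rail.

```bash
python3 - <<'E'
from h import *
B=px2w('top',np.array([(144,158),(211,146),(230,254),(163,264)])*.3-.35+[215,150],.051)[:,:2]-[.5313,-.0602]
c,s=np.cos(.193),np.sin(.193);B=B@np.array([[c,-s],[s,c]]);print(B.round(4),B.mean(0),np.linalg.norm(np.roll(B,-1,0)-B,axis=1))
a=B[0]+B[1]-B[2]-B[3];print("dyaw",np.arctan2(a[1],a[0]))
E
```

```text
[[ 0.0366  0.0277]
 [ 0.035  -0.0229]
 [-0.0466 -0.0197]
 [-0.0435  0.0302]] [-0.00464103  0.00382778] [0.05055668 0.08166827 0.05000294 0.08016062]
dyaw -0.03534318995438005
```

Request:
move_arm([
  [0.009,0,0.025,0,0,-0.018],
  [0.009,0,0.045,0,0,-0.018],
  [0.02,0,0.055,0,0,-0.018],
  [0.035,0,0.055,0,0,-0.018],
  [0.05,0,0.055,0,0,-0.018],
])

```text
time_s: 3.32
ee_pos: [0.4304, -0.0754, 0.0305]
eef_rot: [-3.141, 0.001, 0.194]
force: [-0.6, -0.4, -0.9]
grip_width: 0.0281
```

```bash
python3 g.py .006 .005 .031 .193
```

```text
row [ 0.1079 -0.0004 -0.0006 -0.0007  0.0013  0.0027] t 3.3167 plate xy [np.float64(-0.10192379374179465), np.float64(0.004474440475520782)] pos [ 0.4304 -0.0754  0.0305] rot [-3.1412e+00  7.0000e-04  1.9440e-01] F [-0.63 -0.38 -0.9 ] w 0.02811589950416383
```

Request:
move_arm([
  [0.015,0,0,0,0,0],
  [0.03,0,0,0,0,0],
  [0.04,0,0,0,0,0],
  [0.045,0,0,0,0,0],
  [0.05,0,0,0,0,0],
])

```text
time_s: 3.73
ee_pos: [0.4789, -0.0658, 0.0309]
eef_rot: [-3.142, 0.0, 0.195]
force: [-5.6, -2.2, 4.1]
grip_width: 0.028
```

Request:
move_arm([
  [0.005,0,0,0,0,0],
  [0.01,0,0,0,0,0],
  [0.015,0,0,0,0,0],
  [0.02,0,0,0,0,0],
  [0.025,0,0,0,0,0],
])

```text
time_s: 4.15
ee_pos: [0.503, -0.0611, 0.0311]
eef_rot: [-3.141, 0.0, 0.194]
force: [-1.3, -0.3, -1.2]
grip_width: 0.0279
```

Request:
move_arm([
  [0.005,0,0,0,0,0],
  [0.01,0,0,0,0,0],
  [0.015,0,0,0,0,0],
  [0.02,0,0,0,0,0],
  [0.023,0,0,0,0,0],
])

```text
time_s: 4.57
ee_pos: [0.5258, -0.0566, 0.0312]
eef_rot: [3.142, -0.0, 0.194]
force: [-4.0, -1.0, 1.3]
grip_width: 0.0279
```

```bash
python3 g.py .006 .005 .031 .193
```

```text
row [ 0.0107 -0.0004  0.0002  0.     -0.0002  0.0027] t 4.5667 plate xy [np.float64(-0.004669155039829771), np.float64(0.004586057126444942)] pos [ 0.5258 -0.0566  0.0312] rot [ 3.1416e+00 -1.0000e-04  1.9440e-01] F [-3.99 -1.02  1.32] w 0.027854838179441545
```

Request:
move_arm([
  [0.003,0,0,0,0,0],
  [0.005,0,0,0,0,0],
  [0.007,0,0,0,0,0],
  [0.008,0,0,0,0,0],
  [0.009,0,0,0,0,0],
])

```text
time_s: 4.98
ee_pos: [0.5341, -0.055, 0.0312]
eef_rot: [-3.142, 0.0, 0.194]
force: [-4.3, -0.8, 0.0]
grip_width: 0.0283
```

Request:
move_arm([
  [0.0005,0,0,0,0,0],
  [0.001,0,0,0,0,0],
  [0.0015,0,0,0,0,0],
  [0.002,0,0,0,0,0],
  [0.002,0,0,0,0,0],
])

```text
time_s: 5.4
ee_pos: [0.5362, -0.0546, 0.0312]
eef_rot: [3.142, -0.0, 0.194]
force: [-2.4, -0.1, 0.2]
grip_width: 0.0282
```

```bash
python3 g.py .006 .005 .031 .193
```

```text
row [ 0.0002 -0.0004  0.0002  0.0001 -0.0004  0.0026] t 5.4 plate xy [np.float64(0.0058401928761594776), np.float64(0.004579824908189849)] pos [ 0.5362 -0.0546  0.0312] rot [ 3.1415e+00 -2.0000e-04  1.9440e-01] F [-2.35 -0.13  0.2 ] w 0.02822850267562178
```

Not at the rail yet, since the force is still only friction. I'll creep on until it rises.

Request:
move_arm([
  [0.0005,0,0,0,0,0],
  [0.001,0,0,0,0,0],
  [0.0015,0,0,0,0,0],
  [0.0015,0,0,0,0,0],
  [0.0015,0,0,0,0,0],
])

```text
time_s: 5.82
ee_pos: [0.5364, -0.0545, 0.0312]
eef_rot: [-3.141, 0.003, 0.194]
force: [-12.2, -2.9, 9.2]
grip_width: 0.0278
```

Request:
move_arm([
  [0.0005,0,0,0,0,0],
  [0.001,0,0,0,0,0],
  [0.001,0,0,0,0,0],
  [0.001,0,0,0,0,0],
  [0.001,0,0,0,0,0],
])

```text
time_s: 6.23
ee_pos: [0.5365, -0.0545, 0.0312]
eef_rot: [-3.141, 0.005, 0.195]
force: [-21.3, -3.9, 13.7]
grip_width: 0.0287
```

The force rose to 21 N with no further motion, so the block is seated on the rail. I'll release gently and back away.

Request:
move_arm([
  [-0.002,0,0,0,0,0],
  [-0.005,0,0,0,0,0],
  [-0.015,0,0,0,0,0],
  [-0.04,0,0,0,0,0],
  [-0.08,0,0,0,0,0],
])

```text
time_s: 6.65
ee_pos: [0.4611, -0.0695, 0.0313]
eef_rot: [3.141, -0.003, 0.195]
force: [1.4, -1.4, -0.7]
grip_width: 0.0283
```

Request:
move_arm([
  [-0.03,0,-0.01,0,0,0],
  [-0.06,0,-0.03,0,0,0],
  [-0.06,0,-0.06,0,0,0],
  [-0.06,0,-0.06,0,0,0],
  [-0.06,0,-0.06,0,0,0],
])

```text
time_s: 7.07
ee_pos: [0.4023, -0.0815, 0.0925]
eef_rot: [3.14, -0.004, 0.194]
force: [0.1, 0.5, -0.4]
grip_width: 0.028
```

```bash
python3 - <<'E'
from h import *
cv2.imwrite("pics/d.png",np.hstack([cv2.resize(ctrl.camera(n)[r0:r1,c0:c1,::-1],(400,400),interpolation=2) for n,r0,r1,c0,c1 in(("top",150,230,230,310),("scene",150,270,220,340))]))
cv2.imwrite("pics/top9.png",ctrl.camera("top")[:,:,::-1])
a=cv2.imread("pics/top0.png").astype(int);b=cv2.imread("pics/top9.png").astype(int)
for n,(u,v) in dict(plug=(162,227),master=(172,267),ring=(141,198),bottle=(388,225),dish=(417,261)).items():
    s=np.s_[v-16:v+16,u-22:u+22];print(n,abs(a[s]-b[s]).mean())
E
python3 g.py .006 .005 .031 .193
```

```text
plug 4.3534564393939394
master 4.23532196969697
ring 4.301846590909091
bottle 3.9562026515151514
dish 4.153882575757576
row [ 0.1378 -0.0002  0.0593 -0.0008  0.0013  0.003 ] t 7.2167 plate xy [np.float64(-0.13172125721181469), np.float64(0.004592651924124436)] pos [ 0.4011 -0.081   0.0904] rot [-3.1412e+00  7.0000e-04  1.9460e-01] F [0.4  0.2  0.08] w 0.02807033557429236
```

View pics/d.png

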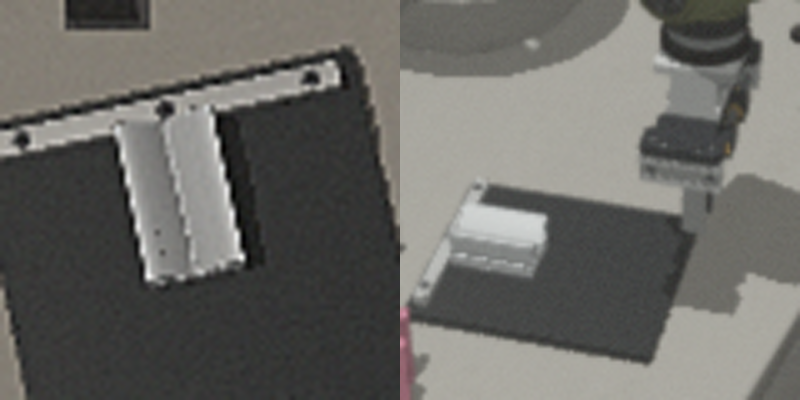

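The block is against the rail near its middle. Top half: far end (115,122)–(213,102), near end (150,283)–(245,264). One numeric check, then hand in.

```bash
python3 - <<'E'
from h import *
B=px2w('top',np.array([(115,122),(213,102),(245,264),(150,283)])*.2-.4+[230,150],.051)[:,:2]-[.5313,-.0602]
c,s=np.cos(.193),np.sin(.193);B=B@np.array([[c,-s],[s,c]]);print(B.round(4),B.mean(0))
a=B[0]+B[1]-B[2]-B[3];d=np.arctan2(a[1],a[0]);f=(B[0,0]+B[1,0])/2-.094;print("dyaw",d,"far end x rel rail",f)
if abs(d)<.05 and abs(f)<.005: ctrl.hand_in();print("handed in")
E
```

```text
[[ 0.0959  0.0285]
 [ 0.0955 -0.0212]
 [ 0.0128 -0.0198]
 [ 0.0134  0.0281]] [0.05440442 0.00391575]
dyaw -0.006662981332326129 far end x rel rail 0.001707348926830221
the job is handed in; nothing more can be done
handed in
```

I tipped the V-block over with the fingers high on its groove face, and it fell onto its base with the groove up. I then pushed it by its near end until it sat against the stop rail, backed the arm clear and handed in at about 7.2 s; no verdict was reported.

Last checks:
- **Seating:** the push force rose to about 21 N with no further motion.
- **Far end against the rail:** from the image, about 0 mm from the face. It read 1.7 mm beyond the face, which is impossible but within the 2 mm calibration.
- **Squareness:** about 0.007 rad off (limit 0.07).
- **Position along the rail:** about 4 mm from the middle (limit 60 mm).
- **Other loose things:** the pictures around them before and after differ by a small, even amount, so none seems to have moved. I didn't measure their positions.
- **Robot:** retracted and touching nothing.

No check failed or disagreed otherwise.

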